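Release and open the sample lid of a blood analyser

ROBOT

A 7-joint arm with a two-finger parallel gripper is mounted at the origin on a cart in front of the work surface, level with it; the furniture and walls round the work are solid. World frame = base frame: x ahead of the robot, y to its left, z up, the work surface at z = 0. Lengths are in m, angles in degrees, forces in N, time in s.
With the tool pointing down it reaches from about 0.425 to 0.875 m from the base axis. Payload 4.7 kg.
Tool frame: the origin (TCP) lies at the very end of the fingers, on their centre line; the grasp point (between the pads) lies 19 mm behind it (env.grasp_offset is the distance from the TCP to the grasp point, in m); z points along the fingers, y is the line along which they close (so a half turn about z gives the same grasp; the last joint's range is limited). The gripper opens to 87 mm and grips with 3 to 60 N. Pads are 19 mm wide; open, the fingers measure 117 mm over their backs; the gripper's body (75 mm by 190 mm) begins 51 mm behind the grasp point.
Start: joints at [-71.385, 18.392, -4.016, 83.108, 1.295, 78.541, -3.26], TCP at [0.199, 0.619, 0.223] pointing down, gripper open.
Joint ranges: [-163.93, 163.93], [-17.29, 119.83], [-79.2, 71.16], [3.27, 140.29], [-89.18, 269.18], [5.43, 117.66], [-154.24, 154.24]. Speed limits (degrees/s): [147.25, 147.25, 180, 180, 180, 180, 180].

INTERFACE

Orientations are given as [roll, pitch, yaw] about the fixed x, y, z axes, in that order (R = Rz(yaw) Ry(pitch) Rx(roll)).
In Python, from cell import env gives the robot as it stands. The module is installed in compiled form; this text tells all that it offers.
- The arm moves only by the tool drive_tool, never from a script. Its argument "moves" is one flat list of numbers, 5 for each row, row after row: the shift along the tool's x, y, z in units of 40 mm (1.0 is 40 mm), then the turn about the tool's z in units of 10 degrees (1.0 is 10 degrees), then the finger opening in mm, from 0 to 87. A call has 1 to 5 rows; each row is the pose to reach, as a shift and turn from the pose commanded when the call began, along the tool's axes at that moment; what a row does not reach only later rows make up. A row lasts 1/8 s, in which the tool goes at most 62.5 mm and 10.7 degrees, less where a joint would pass 70% of its speed; a pose out of reach is approached as far as the arm can. A call with a gripper value outside its range is refused whole. The fingers move at their own pace and stop on an object; "squeeze" is the grip in N (left out, the last holds). Time passes only in rows, so rows that repeat a pose let the fingers close. It gives the time, the measured TCP pose, the force, the opening and the grip force at its end, in the units of the state.
- env.get_obs(): the state, without advancing time (a new reading comes with each control period).
- env.read_camera(name): name is "scene" or "top" or "wrist"; returns (picture, depth): 480x640x3 uint8, red, green, blue; 480x640 float32, m along the optical axis (not along the pixel's ray), 0 where there is no reading.
- env.camera_model(name): a dict with "K" (3x3 intrinsics, pixels), "rvec" (rotation vector, rad) and "tvec" (3), from world to camera coordinates, as OpenCV has them; the wrist camera has in their place "tool_from_camera" (4x4, takes a point from camera to tool coordinates, whose origin is the TCP and whose axes are the flange's). Camera axes: x right, y down, z forward; pixel columns grow to the right and rows downward; lengths in m; the calibration is good to about 2 mm. A picture is of the moment at which its call begins: read the wrist's pose just before it. camera_model takes no time and is no camera call.
- env.sign_off(): hands the job in; it is judged then, once.
The state is a dict: "time_s": time; "qpos": joint angles; "joint_velocities": joint speeds; "effort": joint torques, N m; "tool_pos": TCP position; "tool_rot": TCP orientation; "force": force on the tool from outside, world axes, zero at the start; "wrist_torque": the same for the moment, N m; "grip_width": finger opening in m; "grasp_force": force on a finger pad.
Only numpy, scipy, OpenCV 4.12 (cv2) and the standard library are available. Lean on these libraries where they do the work, as an engineer would, in place of code of your own. Each camera call takes 0.05 s, during which the arm holds its last target. There are 200 camera calls.

TASK

Open the sample lid of the white blood analyser: press its blue release tab down so that the lid springs up by itself, then push the lid on back until it is fully open against its stop, and leave it standing open. Only press and push: do not lift, tip or shift the analyser, and do not disturb the things standing round it.

Things in the scene. Friction and masses are not known exactly. Their poses are not given: they have to be found in the camera images.
- analyser: white benchtop blood analyser, 210 x 170 x 70 mm (depth x width x height), 2.4 kg, loose on rubber feet. Origin: centre of its underside. x points from its front (tab) to its back (hinge), y to its left, z up; the front faces the robot within 0.45 rad. The front 50 mm are a step 45 mm high, the deck behind is 70 mm high. Lid and tab lie on y = -30 mm; a screen and fixed keys on its left half.
- tab_press (a point): point to press, on top of the blue release tab, 70 mm above the table. The pad is 47 mm long (front to back) x 44 mm wide, over the low front step; its catch nose, 83 mm above the table, stands 30 mm behind this point. Press straight down: 8 mm of travel here (about 2 N to start, 5 N at the bottom); the catch lets go about half way (4 to 5 mm). It springs back up when let go.
- release_tab (a joint): tilt of the release tab in rad: 0 at rest (up), 0.22 pressed right down; the catch lets go at about 0.12.
- lid_edge (a point): middle of the lid's free front edge, on its underside; moves with the lid. The lid is a grey plate 75 mm from hinge to edge, 90 mm wide, 9 mm thick, lying on the deck when shut; its front edge swings up and back, away from the robot. A steel latch tongue juts 6 mm beyond this edge. Push the raised lid from the front with a fingertip near this edge (within 25 mm of it): far lower down, the edge rides up the hand and may jam.
- lid_hinge (a point): middle of the lid's hinge line, 75 mm above the table, 120 mm behind the tab's press point; fixed to the analyser, the hinge line runs along the analyser's y.
- lid (a joint): opening of the lid in rad: 0 shut and latched (cannot be raised until the tab is pressed), about 1.0 where its spring leaves it a second or two after the release, 1.57 upright, 1.9 fully open against its stop (leaning 19 degrees back). Its hinge is stiff: it stays where it is left and swings on at less than 1 N at its edge.
- vial_amber: brown glass vial, 43 mm diameter, 77 mm tall, left of the analyser, between it and the fixed instrument tray (on a step stool at the back left, x > 0.5 m and y > 0.12 m, up to 0.26 m high: pass over it or in front of it); bystander. Origin: centre of its underside.
- vial_clear: clear glass vial, 43 mm diameter, 77 mm tall, right of the analyser; bystander. Origin: centre of its underside.
- tape: roll of tape, 62 mm diameter, 25 mm high, beside the analyser; bystander. Origin: centre of its underside.
- tub: small white plastic tub, 68 mm diameter, 50 mm tall, beside the analyser; bystander. Origin: centre of its underside.
- syringe: syringe without needle, 30 x 118 x 18 mm, lying at the front left; bystander. Origin: centre of its underside.

How it is judged:
By the outcome, as a careful person would: the job done as asked, in the order asked, and still so for the second after the job is handed in, with the robot touching nothing.
It also fails if it takes over 45 s, if anything falls off the work surface, if the arm or the gripper's body presses on something with over 40 N, if the wrist force passes 120 N, or if a joint passes its speed limit or range.

## Working session

There is one attempt and no reset: what is moved stays moved. The work goes in short steps, Python scripts to look and compute and a tool call to move; the robot and the scene stay as the last step left them, time stands still between calls to the robot, and variables do not carry over. Pictures are saved under pics/ and viewed, at most 10 in all, crops included, and the job is handed in when it is done.

Besides the shell and the picture viewer there is one more tool, called after "Call:" in YAML: its name, and indented under it one key for each argument. drive_tool: Moves the arm, as the interface text tells. Its arguments: {"type":"object","properties":{"moves":{"type":"array","items":{"type":"number"}},"squeeze":{"type":"number"}},"required":["moves"]}

```bash
mkdir -p pics
cat > h.py <<'E'
import numpy as np, cv2
from scipy.spatial.transform import Rotation as Rn
from cell import env
def snap(name,f):
    o=env.get_obs(); im,d=env.read_camera(name); cv2.imwrite(f'pics/{f}.png',im[:,:,::-1]); np.savez(f'/tmp/{f}.npz',d=d,p=o['tool_pos'],r=o['tool_rot'],im=im); return im,d,o
def T(name,p=None,r=None):
    m=env.camera_model(name)
    if name=='wrist':
        A=np.eye(4);A[:3,:3]=Rn.from_euler('xyz',r,degrees=True).as_matrix();A[:3,3]=p
        return m['K'],A@np.array(m['tool_from_camera'])
    A=np.eye(4);A[:3,:3]=cv2.Rodrigues(np.array(m['rvec'],float))[0];A[:3,3]=np.ravel(m['tvec'])
    return np.array(m['K']),np.linalg.inv(A)
def pts(name,f,uv,z=None):
    q=np.load(f'/tmp/{f}.npz');K,W=T(name,q['p'],q['r']);out=[]
    for u,v in uv:
        ray=np.linalg.inv(K)@[u,v,1]
        if z is None:
            w=q['d'][v-1:v+2,u-1:u+2];dd=np.median(w[w>0]) if (w>0).any() else np.nan
        else: dd=(z-W[2,3])/(W[:3,:3]@ray)[2]
        out.append((W[:3,:3]@(ray*dd)+W[:3,3]).round(4))
    return np.array(out)
E
python3 -c "
from h import *
print(snap('top','top1')[2]);snap('scene','sc1')"
```

```text
{'time_s': 0.0, 'qpos': array([-71.38463997,  18.43878709,  -4.01711885,  83.1737313 ,
         1.29608946,  78.54034392,  -3.26030652]), 'joint_velocities': array([ 0.07937528, -0.01502487, -0.06300279,  0.11344146, -0.02021492,
        0.01776014, -0.04510974]), 'effort': array([ 8.08609566e-04, -4.91279376e+01, -4.03440781e-01, -3.12542689e+01,
       -6.38661068e-02,  4.34962485e-02,  1.88042814e-04]), 'tool_pos': array([0.19865542, 0.61832978, 0.22147508]), 'tool_rot': array([-1.79892446e+02,  6.24483581e-03,  1.62195787e+02]), 'force': array([0.23912775, 0.0593725 , 0.41237585]), 'wrist_torque': array([-0.01188296, -0.02570531,  0.02532086]), 'grasp_force': 0.0, 'grip_width': 0.08720830880670079}
```

View pics/top1.png

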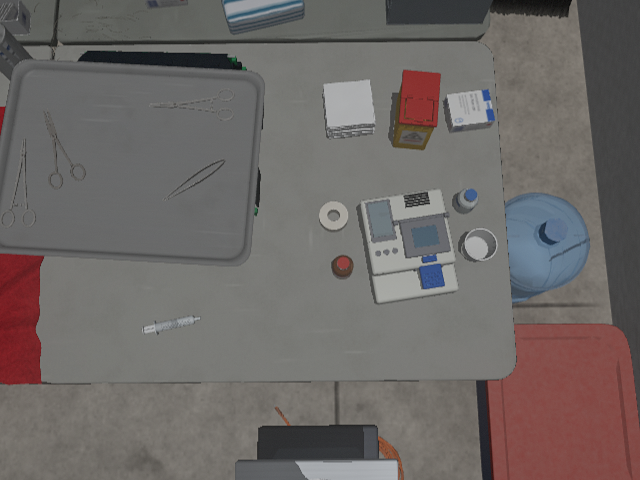

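View pics/sc1.png

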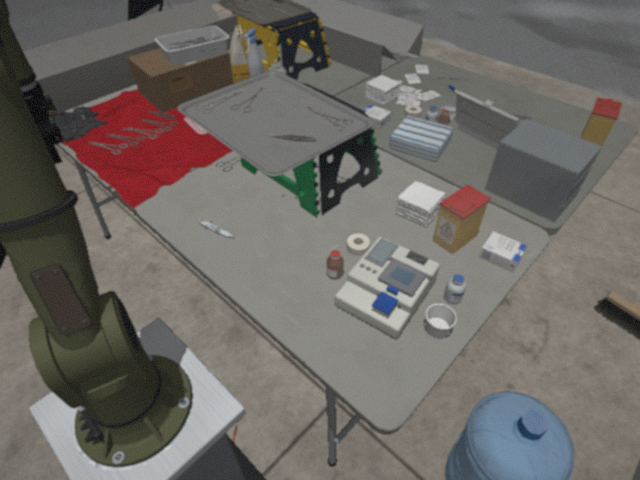

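The top view shows the blue tab at about (431,277), the lid at (426,236), the front corners at (376,302) and (456,291), and the back corners at (362,201) and (440,190). I'll measure those next.

```bash
python3 -c "
from h import *
P=pts('top','top1',[(431,277),(431,285),(426,236),(405,252),(448,247),(430,259),(342,266),(470,200),(333,215),(479,245),(400,292),(320,340)]);print(P)
print(pts('top','top1',[(376,302),(456,291)],.045),pts('top','top1',[(362,203),(440,190)],.07))
im=cv2.imread('pics/top1.png')[180:310,350:510];cv2.imwrite('pics/c1.png',cv2.resize(im,None,fx=4.5,fy=4.5,interpolation=2))
"
```

```text
[[ 5.007e-01 -2.330e-01  6.900e-02]
 [ 4.844e-01 -2.317e-01  7.180e-02]
 [ 5.811e-01 -2.250e-01  8.080e-02]
 [ 5.496e-01 -1.824e-01  7.860e-02]
 [ 5.583e-01 -2.673e-01  8.110e-02]
 [ 5.344e-01 -2.304e-01  8.200e-02]
 [ 5.233e-01 -5.760e-02  7.560e-02]
 [ 6.562e-01 -3.183e-01  7.480e-02]
 [ 6.478e-01 -4.330e-02 -2.000e-04]
 [ 5.783e-01 -3.492e-01  4.200e-03]
 [ 4.750e-01 -1.740e-01  4.420e-02]
 [ 3.844e-01 -1.290e-02 -1.700e-03]]
[[ 0.4553 -0.1253  0.045 ]
 [ 0.4758 -0.2861  0.045 ]] [[ 0.6535 -0.1006  0.07  ]
 [ 0.6793 -0.2599  0.07  ]]
```

View pics/c1.png

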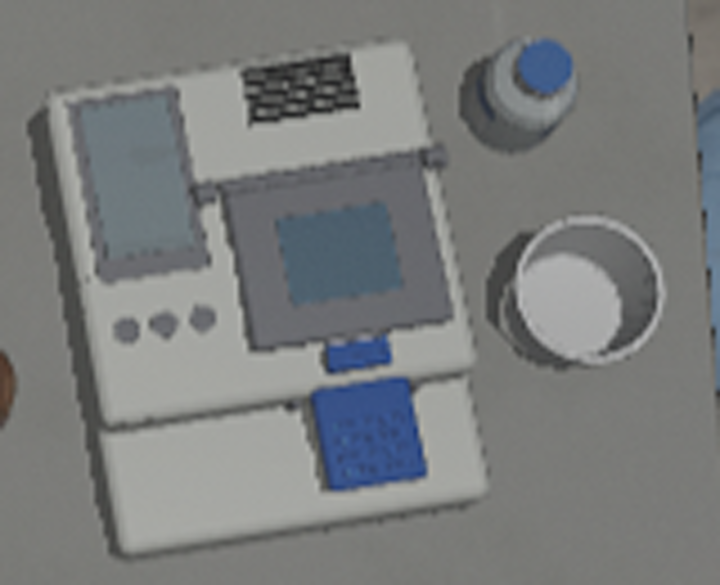

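The crop shows the pad centre at (369,433) and the catch nose at (358,354), i.e. full-image (432,276) and (429.5,259). That puts the press point at about (0.504,-0.234) with analyser yaw of about 7.2°. Heights are consistent (0.069 pad, 0.082 nose). Setting out with closed fingers.

Call:
drive_tool:
  moves: [-5.6,-4.5,-2.5,-2.5,0,-5.6,-4.5,-2.5,-2.5,0,-5.6,-4.5,-2.5,-2.5,0,-5.6,-4.5,-2.5,-2.5,0,-5.6,-4.5,-2.5,-2.5,0]
  squeeze: 5

```text
time_s: 0.72
tool_pos: [0.3583, 0.3767, 0.3232]
tool_rot: [180.0, 0.0, -172.9]
force: [-0.1, -0.0, 0.1]
grip_width: 0.0448
grasp_force: 0.0
```

Call:
drive_tool:
  moves: [-1.5,-7.7,0,0,0,-1.5,-7.7,0,0,0,-1.5,-7.7,0,0,0,-1.5,-7.7,0,0,0,-1.5,-7.7,0,0,0]

```text
time_s: 1.35
tool_pos: [0.4549, 0.0801, 0.3224]
tool_rot: [180.0, 0.0, -172.8]
force: [0.6, 0.5, -0.2]
grip_width: 0.0012
grasp_force: 0.0
```

```bash
python3 -c "
from h import *
o=env.get_obs();print(o['tool_pos'],o['tool_rot'],o['qpos'])
R=Rn.from_euler('xyz',o['tool_rot'],degrees=True).as_matrix();print(R.T@(np.array([.490,-.236,.22])-o['tool_pos'])/.04)"
```

```text
[0.45485626 0.08008848 0.32236312] [ 1.79980037e+02  1.21960644e-02 -1.72794648e+02] [-37.14983474  -7.77772812  21.46818566  99.63939331   2.82354966
  87.59250819  81.22600236]
[ 0.12003152 -7.95089769  2.55628252]
```

Call:
drive_tool:
  moves: [0.1,-7.9,2.5,0,0,0.1,-7.9,2.5,0,0,0.1,-7.9,2.5,0,0,0.1,-7.9,2.5,0,0,0.1,-7.9,2.5,0,0]

```text
time_s: 1.98
tool_pos: [0.4882, -0.2154, 0.2277]
tool_rot: [180.0, 0.1, -172.8]
force: [0.9, -0.6, 0.4]
grip_width: 0.0003
grasp_force: 0.0
```

Call:
drive_tool:
  moves: [0,0,0,0,0,0,0,0,0,0]

```text
time_s: 2.22
tool_pos: [0.4881, -0.2133, 0.2279]
tool_rot: [180.0, -0.1, -172.8]
force: [0.2, 0.7, -0.0]
grip_width: 0.0005
grasp_force: 0.0
```

```bash
python3 -c "
from h import *
im,d,o=snap('wrist','w1');print(o['tool_pos'],o['tool_rot'],o['force'])"
```

```text
[ 0.48811984 -0.2133148   0.22787372] [ 1.79954919e+02 -5.10199119e-02 -1.72821502e+02] [ 0.2052564   0.72331708 -0.03066978]
```

View pics/w1.png

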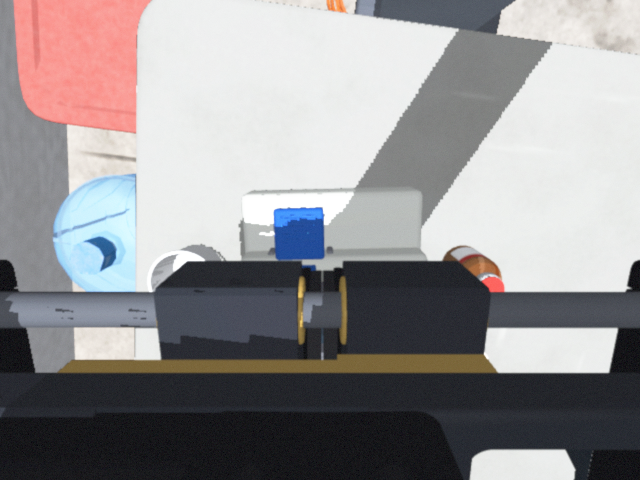

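The wrist view shows the analyser square to the tool, with the pad at columns 275–324 and rows 208–258, centre (299,233).

```bash
python3 -c "
from h import *
print(pts('wrist','w1',[(299,233),(299,215),(299,250)]));P=pts('wrist','w1',[(275,209),(324,208),(275,258),(324,258)],.07);print(P,P.mean(0))
print(pts('wrist','w1',[(245,190),(420,189)],.045))
o=env.get_obs()
R=Rn.from_euler('xyz',o['tool_rot'],degrees=True).as_matrix();print(R.T@(np.array([.503,-.234,.080])-o['tool_pos'])/.04)"
```

```text
[[ 0.5008 -0.2322  0.0709]
 [ 0.4851 -0.234   0.0702]
 [ 0.5163 -0.2305  0.0704]]
[[ 0.4825 -0.2551  0.07  ]
 [ 0.4764 -0.2134  0.07  ]
 [ 0.5264 -0.2509  0.07  ]
 [ 0.521  -0.2077  0.07  ]] [ 0.501575 -0.231775  0.07    ]
[[ 0.473  -0.2866  0.045 ]
 [ 0.4522 -0.1277  0.045 ]]
[-0.29029721 -0.58173754  3.70480522]
```

Call:
drive_tool:
  moves: [-0.25,-0.55,1.4,0,0,-0.25,-0.55,2.6,0,0,-0.25,-0.55,3.5,0,0,-0.25,-0.55,3.6,0,0,-0.25,-0.55,3.6,0,0]

```text
time_s: 2.9
tool_pos: [0.5021, -0.2337, 0.0855]
tool_rot: [-180.0, 0.1, -172.7]
force: [0.1, -0.3, 0.0]
grip_width: 0.0005
grasp_force: 0.0
```

Call:
drive_tool:
  moves: [0,0,0.25,0,0,0,0,0.4,0,0,0,0,0.47,0,0,0,0,0.53,0,0,0,0,0.53,0,0]

```text
time_s: 3.52
tool_pos: [0.4975, -0.2352, 0.0642]
tool_rot: [179.8, -0.3, -172.9]
force: [-12.5, 2.2, 17.3]
grip_width: 0.0004
grasp_force: 9.4
```

```bash
python3 -c "
from h import *
im,d,o=snap('scene','sc2');print(o['tool_pos'],o['force'])
cv2.imwrite('pics/c2.png',cv2.resize(im[180:360,300:500,::-1],None,fx=3.3,fy=3.3,interpolation=2))"
```

```text
[ 0.49751406 -0.23516479  0.06421199] [-12.45726362   2.22304629  17.25649169]
```

View pics/c2.png

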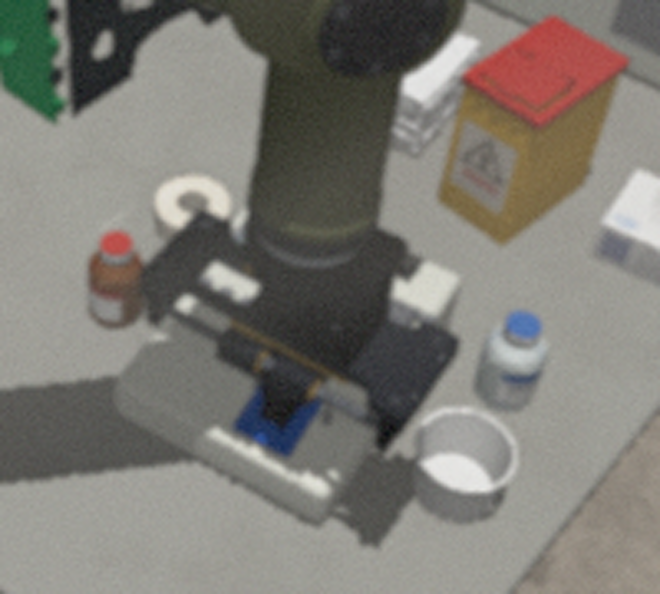

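The hand hides the lid. There is a 12 N backward force, so I'll relieve that by easing forward at the same height before going on.

Call:
drive_tool:
  moves: [0.08,0,-0.03,0,0,0.15,0,-0.03,0,0,0.15,0,-0.03,0,0]

```text
time_s: 3.95
tool_pos: [0.496, -0.2354, 0.065]
tool_rot: [-180.0, 0.1, -172.8]
force: [0.5, -0.3, 3.5]
grip_width: 0.0002
grasp_force: 1.8
```

```bash
python3 -c "
from h import *
a,_,_=snap('wrist','w2');b,d,o=snap('top','top2');print(o['tool_pos'],o['force'])
c=np.hstack([cv2.resize(a,(400,300)),cv2.resize(b[170:320,330:530],(400,300),interpolation=2)]);cv2.imwrite('pics/c3.png',c[:,:,::-1])"
```

```text
[ 0.4958754  -0.23542575  0.064887  ] [ 0.82676992 -0.20207758  3.90215234]
```

View pics/c3.png

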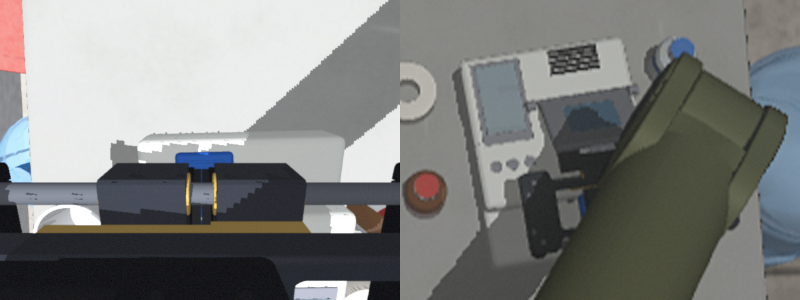

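Left: the hand over the blue pad. Right: the top view, with the lid visible at about (408,232) full-image. I'll check its height by depth.

```bash
python3 -c "
from h import *
print(pts('top','top2',[(405,222),(407,232),(409,242),(411,250),(412,258),(440,200)]))
print(pts('top','top1',[(405,222),(407,232),(409,242),(440,200)]))"
```

```text
[[ 0.6091 -0.1839  0.085 ]
 [ 0.584  -0.1841  0.1047]
 [ 0.56   -0.1845  0.1227]
 [ 0.5555 -0.1958  0.0693]
 [ 0.5389 -0.1968  0.0711]
 [ 0.6581 -0.2587  0.0703]]
[[ 0.6103 -0.1845  0.0803]
 [ 0.5897 -0.1877  0.0805]
 [ 0.5694 -0.1908  0.0805]
 [ 0.6581 -0.2587  0.0702]]
```

The catch has let go and the lid stands at about 0.64 rad (top face 0.123 near the edge). I'll back up and away toward the robot.

Call:
drive_tool:
  moves: [0.1,0,-0.2,0,0,0.4,0,-0.5,0,0,0.9,0,-0.9,0,0,1,0,-1.6,0,0,1,0,-1.6,0,0]

```text
time_s: 4.68
tool_pos: [0.4553, -0.2409, 0.1297]
tool_rot: [-180.0, 0.1, -172.9]
force: [1.0, -0.8, -0.7]
grip_width: 0.0005
grasp_force: 0.0
```

Call:
drive_tool:
  moves: [0,0,0,0,0,0,0,0,0,0,0,0,0,0,0,0,0,0,0,0,0,0,0,0,0]

```text
time_s: 5.3
tool_pos: [0.4553, -0.2403, 0.1281]
tool_rot: [-180.0, -0.0, -172.8]
force: [0.0, -1.0, -0.2]
grip_width: 0.0002
grasp_force: 0.0
```

```bash
python3 -c "
from h import *
b,d,o=snap('top','top3');print(o['tool_pos'],o['force'])
print(pts('top','top3',[(405,222),(407,232),(409,242),(411,250),(440,200)]))
cv2.imwrite('pics/c4.png',cv2.resize(b[170:320,330:530,::-1],(800,600),interpolation=2))"
```

```text
[ 0.45526852 -0.24025284  0.12811621] [ 0.01042811 -0.99921028 -0.20691676]
[[ 0.6077 -0.1831  0.0906]
 [ 0.5801 -0.1817  0.121 ]
 [ 0.5716 -0.1924  0.0702]
 [ 0.5551 -0.1955  0.0712]
 [ 0.6584 -0.2589  0.0694]]
```

View pics/c4.png

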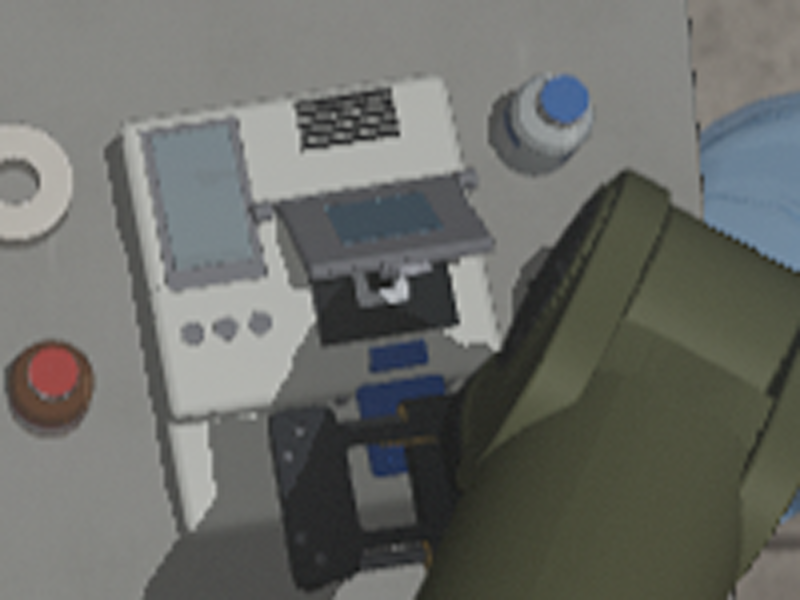

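The lid is now about 0.83 rad and still rising, and the analyser and its neighbours haven't moved. I'll advance to just short of the lid and let it finish.

Call:
drive_tool:
  moves: [0,0,0,0,0,0,0,0,0,0,0,0,0,0,0,0,0,0,0,0,0,0,0,0,0]

```text
time_s: 5.98
tool_pos: [0.4554, -0.2402, 0.1283]
tool_rot: [180.0, 0.0, -172.8]
force: [-0.0, -0.1, -0.8]
grip_width: 0.0003
grasp_force: 0.0
```

Call:
drive_tool:
  moves: [-0.4,0,0,0,0,-0.8,0,0,0,0,-1.2,0,0,0,0,-1.6,0,0,0,0,-2,0,0,0,0]

```text
time_s: 6.6
tool_pos: [0.5358, -0.23, 0.1281]
tool_rot: [-180.0, -0.0, -172.8]
force: [-0.8, -0.4, -0.5]
grip_width: 0.0005
grasp_force: 0.0
```

```bash
python3 -c "
from h import *
b,d,o=snap('top','top4');print(o['tool_pos'],o['force'])
print(pts('top','top4',[(405,220),(405,225),(406,228),(407,232),(440,200)]))"
```

```text
[ 0.53580203 -0.23002199  0.12813173] [-0.78696531 -0.44138098 -0.54720008]
[[ 0.6136 -0.1843  0.0834]
 [ 0.5989 -0.1813  0.1011]
 [ 0.5887 -0.1805  0.1182]
 [ 0.5514 -0.164   0.241 ]
 [ 0.6583 -0.2588  0.0698]]
```

The lid is at about 0.95 rad. Now pushing.

Call:
drive_tool:
  moves: [-0.3,0,0,0,0,-0.55,0,0,0,0,-0.8,0,0,0,0,-1,0,0,0,0,-1.2,0,0,0,0]

```text
time_s: 7.28
tool_pos: [0.5828, -0.2242, 0.1283]
tool_rot: [180.0, 0.0, -172.8]
force: [0.6, 0.6, -0.2]
grip_width: 0.0004
grasp_force: 0.1
```

Call:
drive_tool:
  moves: [-0.15,0,0,0,0,-0.3,0,0,0,0,-0.45,0,0,0,0,-0.6,0,0,0,0,-0.7,0,0,0,0]

```text
time_s: 7.9
tool_pos: [0.6105, -0.2206, 0.1282]
tool_rot: [180.0, -0.0, -172.8]
force: [-0.3, -0.8, -0.2]
grip_width: 0.0006
grasp_force: 0.1
```

Call:
drive_tool:
  moves: [-0.08,0,0,0,0,-0.16,0,0,0,0,-0.24,0,0,0,0,-0.32,0,0,0,0,-0.38,0,0,0,0]

```text
time_s: 8.52
tool_pos: [0.625, -0.2188, 0.1281]
tool_rot: [180.0, -0.0, -172.8]
force: [-1.2, 0.2, -0.7]
grip_width: 0.0003
grasp_force: 0.6
```

Call:
drive_tool:
  moves: [-0.04,0,0,0,0,-0.08,0,0,0,0,-0.08,0,0,0,0]

```text
time_s: 8.9
tool_pos: [0.6275, -0.2185, 0.1278]
tool_rot: [180.0, -0.1, -172.8]
force: [-3.5, 0.4, -0.6]
grip_width: 0.0009
grasp_force: 1.4
```

Call:
drive_tool:
  moves: [-0.03,0,0,0,0,-0.05,0,0,0,0,-0.05,0,0,0,0]

```text
time_s: 9.28
tool_pos: [0.6298, -0.2183, 0.128]
tool_rot: [180.0, -0.1, -172.8]
force: [-4.8, 0.3, -1.1]
grip_width: 0.0004
grasp_force: 2.0
```

```bash
python3 -c "
from h import *
b,d,o=snap('top','top5');print(o['tool_pos'],o['force']);print(pts('top','top5',[(440,195),(376,290),(400,192)]))
cv2.imwrite('pics/c5.png',cv2.resize(b[170:320,330:530,::-1],(800,600),interpolation=2))"
```

```text
[ 0.62975985 -0.21833054  0.12800902] [-4.7517139   0.25612553 -1.12791047]
[[ 0.5129 -0.1532  0.5865]
 [ 0.3955 -0.0709  0.6356]
 [ 0.5263 -0.111   0.5564]]
```

View pics/c5.png

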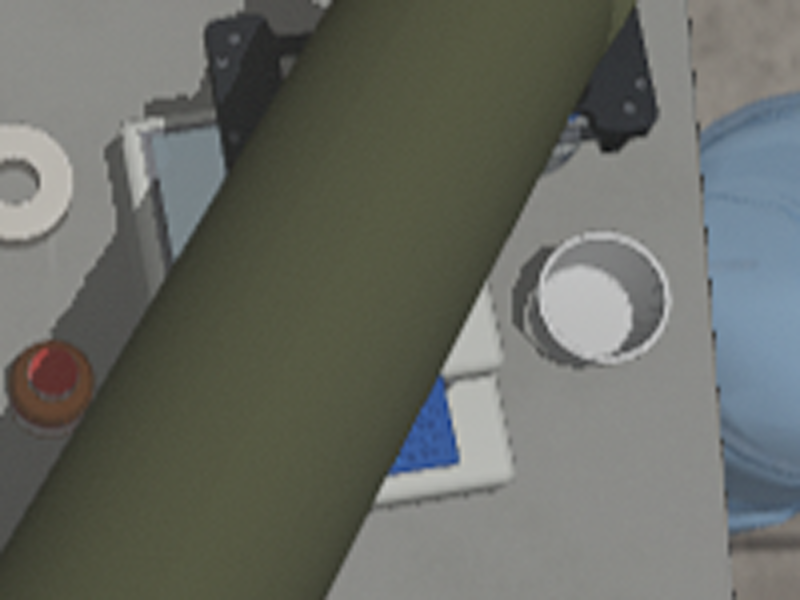

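The arm hides the lid, but the tub and vials stand as before. The force has risen to 4.8 N, so the stop is probably reached. I'll back off straight and measure the lid.

Call:
drive_tool:
  moves: [0.2,0,0,0,0,0.8,0,0,0,0,1.8,0,0,0,0,3,0,0,0,0,4,0,0,0,0]

```text
time_s: 9.95
tool_pos: [0.4717, -0.2385, 0.1291]
tool_rot: [-180.0, 0.3, -172.8]
force: [-0.6, -1.0, 0.8]
grip_width: 0.0003
grasp_force: 0.0
```

```bash
python3 -c "
from h import *
b,d,o=snap('top','top6');print(o['tool_pos'],o['force'])
q=np.load('/tmp/top6.npz')
# project model lid underside for angles; print depth points down the lid
for u in (410,418,426): 
  P=pts('top','top6',[(u,v) for v in range(196,232,2)]);print(u,[tuple(p[[0,2]].round(3)) for p in P])
g=lambda f:cv2.resize(np.load(f'/tmp/{f}.npz')['im'][170:320,330:530],(400,300),interpolation=2)
s,_,_=snap('scene','sc6')
cv2.imwrite('pics/c6.png',np.vstack([np.hstack([g('top1'),g('top6')]),cv2.resize(s[200:350,300:500],(800,300)[:1]+(300,),interpolation=2)])[:,:,::-1])"
```

```text
[ 0.47170369 -0.23852558  0.12911091] [-0.56295261 -0.95267929  0.77038065]
410 [(np.float64(0.666), np.float64(0.073)), (np.float64(0.642), np.float64(0.142)), (np.float64(0.637), np.float64(0.144)), (np.float64(0.635), np.float64(0.137)), (np.float64(0.632), np.float64(0.134)), (np.float64(0.63), np.float64(0.127)), (np.float64(0.627), np.float64(0.122)), (np.float64(0.626), np.float64(0.113)), (np.float64(0.624), np.float64(0.107)), (np.float64(0.621), np.float64(0.1)), (np.float64(0.619), np.float64(0.094)), (np.float64(0.616), np.float64(0.088)), (np.float64(0.614), np.float64(0.081)), (np.float64(0.611), np.float64(0.077)), (np.float64(0.609), np.float64(0.07)), (np.float64(0.604), np.float64(0.07)), (np.float64(0.6), np.float64(0.07)), (np.float64(0.596), np.float64(0.071))]
418 [(np.float64(0.644), np.float64(0.146)), (np.float64(0.64), np.float64(0.146)), (np.float64(0.638), np.float64(0.14)), (np.float64(0.636), np.float64(0.135)), (np.float64(0.632), np.float64(0.132)), (np.float64(0.631), np.float64(0.124)), (np.float64(0.628), np.float64(0.118)), (np.float64(0.626), np.f
[... 427 characters left out ...]
4(0.643), np.float64(0.149)), (np.float64(0.641), np.float64(0.144)), (np.float64(0.639), np.float64(0.137)), (np.float64(0.636), np.float64(0.134)), (np.float64(0.634), np.float64(0.128)), (np.float64(0.632), np.float64(0.121)), (np.float64(0.63), np.float64(0.113)), (np.float64(0.628), np.float64(0.105)), (np.float64(0.625), np.float64(0.1)), (np.float64(0.623), np.float64(0.094)), (np.float64(0.621), np.float64(0.085)), (np.float64(0.619), np.float64(0.078)), (np.float64(0.615), np.float64(0.076)), (np.float64(0.612), np.float64(0.072)), (np.float64(0.608), np.float64(0.07)), (np.float64(0.604), np.float64(0.07)), (np.float64(0.6), np.float64(0.07)), (np.float64(0.596), np.float64(0.07))]
```

View pics/c6.png

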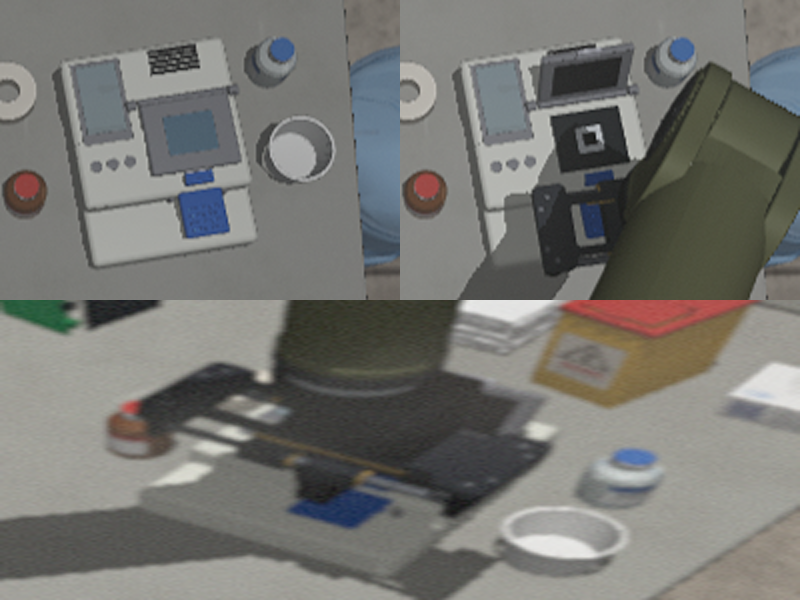

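The lid leans back about 20°, which matches 1.9 rad at the stop. The analyser, vials, tape and tub are unmoved, and the hand is clear of everything. Handing in.

```bash
python3 -c "
from h import *
print(env.get_obs()['force'],env.sign_off())"
```

```text
the job is handed in; nothing more can be done
[ 0.58997243  0.3872687  -0.12528851] None
```

The lid was released by pressing the blue tab, then pushed back to its stop (measured lean about 20°), and left standing open with the hand clear; the analyser and the vials, tape and tub beside it showed no visible shift, I did not re-check the syringe, and the job is handed in.

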